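Clamp the glued heel blank with the ratchet clamp and keep it pressed

TASK

Pump the bench clamp's ratchet trigger (squeezing the front lever post towards the fixed handle post, letting it right back, and again) until the sprung pad reaches the glued heel blank and presses it against the stop. Finish while still holding the trigger squeezed, with the pad pushed about half way into its sleeve: never let it bottom out and crush the cork. Drive the jaw by the trigger alone (do not push the bar, jaw, pad or blank by hand) and leave everything else on the trolley where it is.

Things in the scene. Friction and masses are not known exactly. Their poses are not given: they have to be found in the camera images.
- clamp: bench ratchet clamp, fixed, lying flat. Origin on the table under its centre line; local +x: the way the jaw advances, +y: the side with the two squeeze levers, z up. Base 430 (x -200 to 230) x 110 x 16 mm; grey housing x -130 to -30, y -30 to 30, top z 90; fixed stop plate, pressing face at x 205, top z 106. Outer width over both lever posts: 56 mm free, 38 mm squeezed; free space outside them
- handle_post (a point): top centre (115 mm above the table) of the rear, fixed handle post: upright round black post 14 mm in diameter at clamp-local (-125, 90) mm. Below 55 mm both posts join flat arms, so hold them 65 to 110 mm above the table
- trigger_post (a point): top centre (115 mm above the table) of the front, moving trigger post, upright, 14 mm diameter: 42 mm ahead of the handle post (clamp local +x) when released, 24 mm when fully squeezed; turns about a pivot 70 mm away at clamp-local (-92, 20) mm. Needs about 3 N to start, 7 to 8 N to drive the free jaw, and 0.9 N more per N of pad force
- trigger (a joint): trigger angle, rad: 0 released, 0.257 fully squeezed (post pulled 18 mm towards the handle post); a spring returns it. A full squeeze drives the toothed bar up to 16.5 mm ahead, less slack; on letting the trigger right back the pawl clicks over whole 7.5 mm teeth and the jaw stays, so each full pump gains about 15 mm, a part pump less
- jaw (a joint): advance of the jaw (toothed bar, head and sprung pad) along clamp local +x, m; starts at 0.040 to 0.070. A light brake (about 3 N) keeps it in place; if the trigger is let go while the pad presses harder, the pad's spring pushes the jaw back until 3 N or less is left. Not to be touched or pushed by hand
- pad (a joint): how far the pad has been pushed back into the jaw's sleeve, m: 0 free, 0.020 bottomed out. Its spring gives 1 N per mm. The 34 mm round rubber pad stands on a stem ahead of the dark sleeve: 22 mm of stem shows when free, 12 mm when half in
- pad_face (a point): centre of the pad's pressing face, 55 mm above the table, looking along clamp local +x
- block: cork-and-rubber heel blank standing on the clamp's base: 42 mm along the clamp's x (rubber layer 12 mm on the stop side), 60 mm wide, 60 mm tall; origin at the centre of its underside. It stands within 3 mm of the stop plate, its near face 21 mm before its origin; fragile, 30 to 62 mm ahead of the pad at the start
- spare: a spare heel blank exactly like block, standing loose away from the clamp; origin at the centre of its underside. Leave alone
- cream_jar: white plastic jar, 60 mm diameter, 50 mm tall, near the clamp's stop; origin at the centre of its underside. Leave alone
- tape_roll: paper tape roll lying flat, 64 mm outside diameter, 25 mm tall, on the side of the clamp away from the levers; origin at the centre of its underside. Leave alone
- glue_brush: brush 140 mm long lying behind the clamp's housing; origin at the centre of its underside. Leave alone
- spray_bottle: clear bottle with blue cap, 60 mm diameter, 160 mm tall; origin at the centre of its underside. Leave alone
- nippers: orange-handled nail nippers lying flat, about 140 mm long, 12 mm thick. Leave alone
- glove_box: paper box 120 x 230 x 70 mm tall; origin at the centre of its underside. Leave alone
Not all that is in view belongs to the job. Leave any green look-alike of the block alone.

How it is judged:
On the way, in this order (a step that is already met when the one before it is completed fails the run):
1. the jaw has been pumped at least 15 mm ahead (distance of pad_face from where it was at the start of the episode above 0.015 m), for 0.1 s.
2. the pad touches the blank (contact force between jaw and block above 1 N), for 0.1 s.
At the end, for the whole second after the job is handed in: The fingers still hold the trigger squeezed (over 2 N on it, trigger past 0.02 rad), the pad is pushed 5 to 15 mm into its sleeve and presses the blank with 4 to 17 N, the blank is tight against the stop (within 1 mm), upright within 0.1 rad, at rest and within 12 mm of where it began (value of joint pad between 0.005 and 0.015 m and contact force between jaw and block between 4 and 17 N and contact force between the fingers and trigger above 2 N and value of joint trigger above 0.02 rad and x of block in the frame of clamp above 0.183 m and angle between block's own z axis and vertical below 0.1 rad and linear speed of block below 0.02 m/s and distance of block from where it was at the start of the episode below 0.012 m); the arm keeps its last pose, push and grip.
It fails at once if the blank is crushed: over 20 N from the pad, or the pad bottoms out (contact force between jaw and block above 20 N or value of joint pad above 0.0195 m).
It fails at once if the robot touches the jaw, bar, pad or blank (contact force between any of the fingers, the arm and jaw above 1 N or contact force between any of the fingers, the arm and block above 1 N).
It fails at once if another thing on the trolley is moved more than 20 mm (distance of any of spare, cream_jar, tape_roll, glue_brush, spray_bottle, nippers, glove_box from where it was at the start of the episode above 0.02 m).
It also fails if it takes over 72 s, if anything falls off the work surface, if the arm or the gripper's body presses on something with over 40 N, if the wrist force passes 120 N, or if a joint passes its speed limit or range.

ROBOT

A 7-joint arm with a two-finger parallel gripper is mounted at the origin on the work surface. World frame = base frame: x ahead of the robot, y to its left, z up, the work surface at z = 0. Lengths are in m, angles in rad, forces in N, time in s.
With the tool pointing down it reaches from about 0.425 to 0.825 m from the base axis. Payload 3.6 kg.
Tool frame: the origin (TCP) lies on the front face of the gripper's body, between the roots of the fingers; the fingertips stand 73 mm ahead of it and the grasp point (between the pads) lies 54 mm ahead of it; y points along the fingers, x is the direction in which the jaws open and shut, and the axes are right-handed (so a half turn about y gives the same grasp; the last joint's range is limited). The gripper opens to 85 mm and grips with 20 to 120 N. Pads are 22 mm wide; open, the fingers measure 114 mm over their backs; the gripper's body (76 mm by 85 mm) begins 54 mm behind the grasp point. The pads swing forward as they close: fully open they stand 13 mm farther back than shut.
Start: joints at [1.173, 0.615, -0.013, 1.423, 0.008, 1.103, -0.04], TCP at [0.236, -0.606, 0.304] pointing down, gripper open.
Joint ranges: [-3.12, 3.12], [-0.3, 2.06], [-1.34, 1.32], [0.26, 2.42], [-1.36, 4.5], [0.01, 1.98], [-2.84, 2.84]. Speed limits (rad/s): [2.79, 2.79, 3.14, 3.14, 3.14, 3.14, 3.14].

INTERFACE

Orientations are given as a unit quaternion [w, x, y, z].
In Python, from plant import sense, snapshot, get_calibration, finish_job gives the robot as it stands. The module is installed in compiled form; this text tells all that it offers.
- The arm moves only by the tool play_rows, never from a script. Its argument "plan" is a list of rows, each a list of 2 entries, a list of its own where there are three numbers: the shift along the tool's x, y, z in mm, then the turn about the tool's y in rad. A call has 1 to 20 rows; each row is the pose to reach, as a shift and turn from the pose measured when the call began, along the tool's axes at that moment; what a row does not reach only later rows make up. A row lasts 1/10 s, in which the tool goes at most 50 mm and 8.59 degrees, less where a joint would pass 70% of its speed; a pose out of reach is approached as far as the arm can. A call with a gripper value outside its range is refused whole. "hand" is the opening, from -1 (shut) to 1 (fully open), so that 0 is half open, set as the call begins (left out, the last holds). The fingers move at their own pace and stop on an object; "newtons" is the grip in N (left out, the last holds). Time passes only in rows, so rows that repeat a pose let the fingers close. It gives the time, the measured TCP pose, the force and the opening at its end, in the units of the state.
- sense(): the state, without advancing time (a new reading comes with each control period).
- snapshot(name): name is "side" or "top" or "wrist"; returns the picture (384x512x3 uint8, red, green, blue); there is no depth.
- get_calibration(name): a dict with "intrinsics" (3x3 intrinsics, pixels), "camera_from_world" (4x4, takes a point from world to camera coordinates); the wrist camera has in their place "T_tool_cam" (4x4, takes a point from camera to tool coordinates, whose origin is the TCP and whose axes are the tool frame's). Camera axes: x right, y down, z forward; pixel columns grow to the right and rows downward; lengths in m; the calibration is good to about 2 mm. The wrist camera is an equidistant fisheye: a pixel r from the principal point sees the ray r / f radians off the axis. A picture is of the moment at which its call begins: read the wrist's pose just before it. get_calibration takes no time and is no camera call.
- finish_job(): hands the job in, once; it reports no verdict.
The state is a dict: "time_s": time; "joints": joint angles; "joint_vel": joint speeds; "effort": joint torques, N m; "eef_pos": TCP position; "orientation": TCP orientation; "wrist_force": force on the tool from outside, world axes, zero at the start; "moment": the same for the moment, N m; "opening": opening from 0.0 (shut) to 1.0 (fully open).
Only numpy, scipy, OpenCV 4.12 (cv2) and the standard library are available. Lean on these libraries where they do the work, as an engineer would, in place of code of your own. Each camera call takes 0.05 s, during which the arm holds its last target.

## Working session

There is one attempt and no reset: what is moved stays moved. The work goes in short steps, Python scripts to look and compute and a tool call to move; the robot and the scene stay as the last step left them, time stands still between calls to the robot, and variables do not carry over. Pictures are saved under pics/ and viewed, and the job is handed in when it is done.

Besides the shell and the picture viewer there is one more tool, called by a JSON object that holds its "op" and its "data". play_rows: Moves the arm, as the interface text tells. Its arguments: {"type":"object","properties":{"plan":{"type":"array"},"hand":{"type":"number"},"newtons":{"type":"number"}},"required":["plan"]}

```bash
mkdir -p pics; ls; python3 - <<'E'
from plant import *
import cv2,json
s=sense();print({k:s[k] for k in('time_s','eef_pos','orientation','opening','wrist_force')})
for n in('side','top','wrist'):
    im=snapshot(n);cv2.imwrite(f'pics/{n}0.png',im[:,:,::-1]);c=get_calibration(n);print(n,c)
E
```

```text
pics
{'time_s': 0.0, 'eef_pos': array([ 0.23530741, -0.60527373,  0.30271811]), 'orientation': array([ 0.58412   , -0.58309226,  0.40002   , -0.3984862 ]), 'opening': 0.9978853067101162, 'wrist_force': array([-0.32936469, -0.62335312, -0.35457582])}
side {'intrinsics': array([[355.27947532,   0.        , 251.86187344],
       [  0.        , 355.27947532, 192.61422669],
       [  0.        ,   0.        ,   1.        ]]), 'camera_from_world': array([[-0.9198259 , -0.39228627,  0.00563806,  0.48516842],
       [-0.23305179,  0.53478228, -0.81221597,  0.21635804],
       [ 0.31560604, -0.74841125, -0.58332961,  1.11964576],
       [ 0.        ,  0.        ,  0.        ,  1.        ]])}
top {'intrinsics': array([[369.33072506,   0.        , 254.51945562],
       [  0.        , 369.33072506, 189.13999413],
       [  0.        ,   0.        ,   1.        ]]), 'camera_from_world': array([[-0.01721983, -0.99978981,  0.01112726, -0.03225044],
       [-0.99643929,  0.01624133, -0.08273423,  0.54767701],
       [ 0.08253612, -0.01251231, -0.99650952,  1.27205575],
       [ 0.        ,  0.        ,  0.        ,  1.        ]])}
wrist {'intrinsics': array([[297.31863964,   0.        , 256.35839534],
       [  0.        , 297.31863964, 187.39257005],
       [  0.        ,   0.        ,   1.        ]]), 'T_tool_cam': array([[ 9.99999996e-01,  8.31918063e-05, -3.62362587e-05,
        -8.69281183e-05],
       [ 5.91136583e-05, -2.94283934e-01,  9.55718035e-01,
        -6.94436838e-02],
       [ 6.88441609e-05, -9.55718033e-01, -2.94283938e-01,
         7.58144202e-02],
       [ 0.00000000e+00,  0.00000000e+00,  0.00000000e+00,
         1.00000000e+00]])}
```

View pics/side0.png

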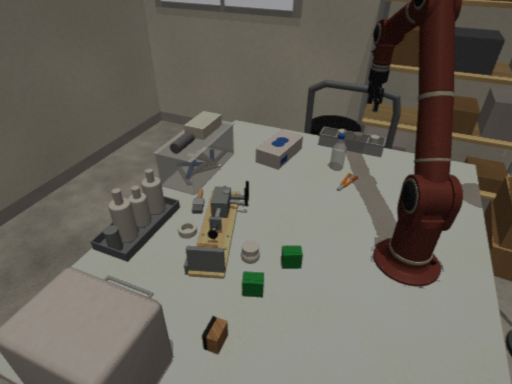

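View pics/top0.png

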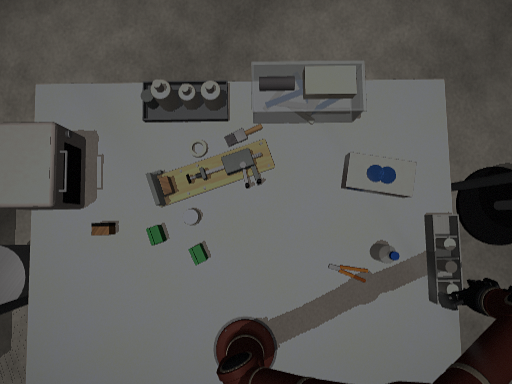

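View pics/wrist0.png

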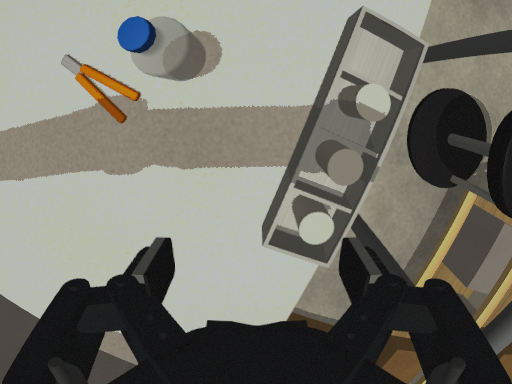

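```bash
cat > h.py <<'E'
import numpy as np,cv2
from plant import *
def ray(n,u,v):
    c=get_calibration(n);K=c['intrinsics'];T=np.linalg.inv(c['camera_from_world'])
    d=T[:3,:3]@np.linalg.inv(K)@[u,v,1];return T[:3,3],d
def onz(n,u,v,z):
    o,d=ray(n,u,v);return o+d*(z-o[2])/d[2]
def tri(u1,u2):
    (o1,d1),(o2,d2)=ray('top',*u1),ray('side',*u2)
    s=np.linalg.lstsq(np.c_[d1,-d2],o2-o1,rcond=None)[0]
    a,b=o1+s[0]*d1,o2+s[1]*d2;return (a+b)/2,np.linalg.norm(a-b)
def proj(n,p):
    c=get_calibration(n);q=c['camera_from_world']@np.r_[p,1];q=c['intrinsics']@q[:3];return q[:2]/q[2]
def wproj(p,s):
    from scipy.spatial.transform import Rotation as R
    w,x,y,z=s['orientation'];Rm=R.from_quat([x,y,z,w]).as_matrix()
    c=get_calibration('wrist');t=Rm.T@(np.array(p)-s['eef_pos'])
    q=np.linalg.inv(c['T_tool_cam'])@np.r_[t,1];q=q[:3]
    th=np.arctan2(np.hypot(q[0],q[1]),q[2]);K=c['intrinsics'];ph=np.arctan2(q[1],q[0])
    return K[:2,2]+K[0,0]*th*np.array([np.cos(ph),np.sin(ph)])
E
python3 - <<'E'
from h import *
a=cv2.imread('pics/top0.png')[125:215,135:285];cv2.imwrite('pics/topc.png',cv2.resize(a,None,fx=5,fy=5,interpolation=2))
a=cv2.imread('pics/side0.png')[170:290,170:270];cv2.imwrite('pics/sidec.png',cv2.resize(a,None,fx=5,fy=5,interpolation=2))
im=cv2.imread('pics/top0.png');hsv=cv2.cvtColor(im,cv2.COLOR_BGR2HSV)
m=cv2.inRange(hsv,(12,50,90),(32,255,255));m[:125]=0;m[215:]=0;m[:,:140]=0;m[:,280:]=0
m=cv2.morphologyEx(m,cv2.MORPH_OPEN,np.ones((3,3)))
cs=max(cv2.findContours(m,0,1)[0],key=cv2.contourArea);r=cv2.minAreaRect(cs);b=cv2.boxPoints(r);print(r,b)
P=[onz('top',*p,.016) for p in b];print(np.round(P,3))
E
```

```text
((219.0237579345703, 170.06866455078125), (30.675703048706055, 107.21957397460938), 70.90650939941406) [[163.34608 173.11093]
 [264.66708 138.03827]
 [274.70142 167.0264 ]
 [173.38043 202.09906]]
[[ 0.61   0.279  0.016]
 [ 0.73  -0.081  0.016]
 [ 0.625 -0.114  0.016]
 [ 0.507  0.244  0.016]]
```

View pics/topc.png

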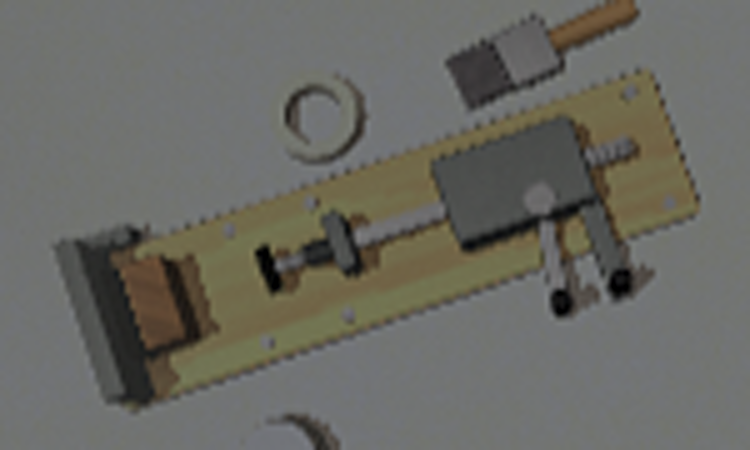

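View pics/sidec.png

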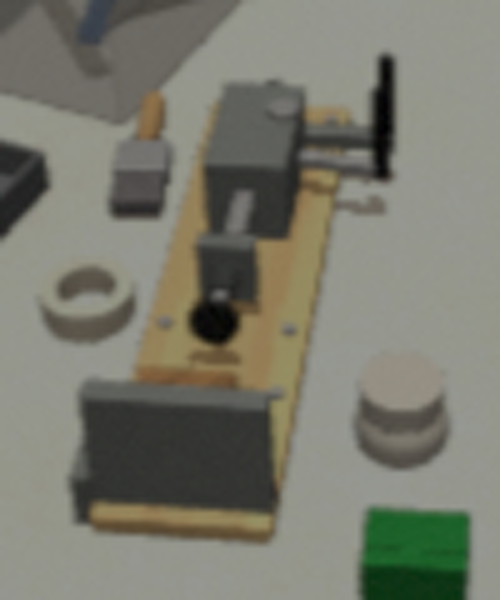

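```bash
python3 - <<'E'
from h import *
im=cv2.imread('pics/top0.png').astype(int).sum(2)
print(im[176:192,240:268])
h=onz('top',259,181.4,.115);t=onz('top',247.4,185,.115);print(h,t,np.linalg.norm(h-t),np.degrees(np.arctan2(*(t-h)[1::-1])))
yaw=np.radians(108.4);ex=np.array([np.cos(yaw),np.sin(yaw),0]);ey=np.array([-ex[1],ex[0],0])
o=np.array([.6775,-.0975,0])+.2*ex
print(o)
for l in((-125,90),(-83,90)):
  p=o+ex*l[0]/1e3+ey*l[1]/1e3+[0,0,.115];print(p,proj('top',p),proj('side',p))
from scipy.spatial.transform import Rotation as R
s=sense();w,x,y,z=s['orientation'];print(R.from_quat([x,y,z,w]).as_matrix(),s['joints'],s['time_s'])
E
```

```text
[[300 303 309 195 345 328 329 171 174 203 270 263 359 361 157 250 239 229
  230 210 221 358 349 349 346 346 342 345]
 [311 311 310 210 346 329 331 138 186 228 359 350 351 354 234 254 241 239
  234 180 230 318 357 309 348 347 345 344]
 [279 276 268 265 330 334 325 222 235 227 356 346 350 355 306 196 243 219
  193 161 190 233 323 217 313 313 346 343]
 [264 272 266 358 288 335 327 284 227 226 316 350 350 354 360 140 253 151
   34  30   8 201 234 223 219 216 348 347]
 [356 351 351 353 234 340 334 333 212 238 222 355 353 352 356 258 270  52
   65  70  43 134 230 226 219 273 354 347]
 [344 344 350 350 260 353 341 348 171 243 225 358 314 318 356 366 250   4
   65  60  30 153 230 220 272 355 351 345]
 [342 341 348 353 355 327 277 285 147 233 219 322 223 226 317 366 189   0
    0   3   1 145 226 280 355 349 347 347]
 [343 345 347 355 362 215  23  21  97 219 233 232 227 229 217 360 264 107
   15  60  82 190 284 357 348 345 347 345]
 [346 345 345 351 367 108  54  56  44 160 243 245 238 234 216 358 367 207
  109 192 248 253 355 351 348 349 346 344]
 [353 346 348 349 365 128  59  69  30 106 238 2
[... 656 characters left out ...]
[345 349 350 342 347 348 346 347 347 346 346 346 343 347 346 342 346 345
  341 346 349 350 349 346 345 347 344 345]]
[ 0.56452178 -0.05531877  0.115     ] [ 0.5533406  -0.01730644  0.115     ] 0.03962266918153445 106.39104512662514
[0.61437019 0.0922752  0.        ]
[ 0.56842748 -0.05474271  0.115     ] [258.80170103 180.2121207 ] [247.5182693  181.78634178]
[ 0.55517022 -0.01488992  0.115     ] [246.64959725 184.45296837] [246.41275007 188.48679664]
[[ 3.62429216e-01 -7.62337105e-04  9.32010988e-01]
 [-9.32009154e-01  1.84963532e-03  3.62430016e-01]
 [-2.00017429e-03 -9.99997999e-01 -4.01432807e-05]] [ 1.17352365  0.61573707 -0.01261821  1.42454087  0.00812607  1.10336589
 -0.04037605] 0.15
```

{"op": "play_rows", "data": {"plan": [[[-40,0,50],0.05],[[-80,0,100],0.05],[[-120,0,150],0.05],[[-160,0,200],0.05],[[-200,0,250],0.05],[[-240,0,300],0.05],[[-280,0,345],0.05],[[-320,0,395],0.05],[[-360,0,445],0.05],[[-400,0,490],0.05],[[-413,0,509],0.05],[[-413,30,509],0.05],[[-413,50,509],0.05],[[-413,50,509],0.05],[[-413,50,509],0.05]], "hand": 1, "newtons": 60}}

```text
time_s: 1.65
eef_pos: [0.5598, -0.0327, 0.2518]
orientation: [0.575, -0.575, 0.414, -0.41]
wrist_force: [-0.8, -0.1, -0.3]
opening: 0.996
```

```bash
cat > look.py <<'E'
from h import *
import sys
s=sense();print(s['time_s'],s['eef_pos'],s['orientation'],s['opening'],s['wrist_force'])
for n in sys.argv[2:]:
    cv2.imwrite(f'pics/{n}{sys.argv[1]}.png',snapshot(n)[:,:,::-1])
for nm,p in dict(h=(.567,-.055,.115),t=(.5545,-.016,.115)).items(): print(nm,wproj(p,s),proj('top',p))
E
python3 look.py 1 wrist top side
```

```text
1.65 [ 0.55981014 -0.0327387   0.2517708 ] [ 0.5746315  -0.57460991  0.41421144 -0.40994021] 0.9962803222832738 [-0.81044373 -0.1070069  -0.30084243]
h [289.01798664 203.1287293 ] [258.88848808 180.64597427]
t [233.7112701  202.21408531] [246.99348026 184.65223248]
```

View pics/wrist1.png

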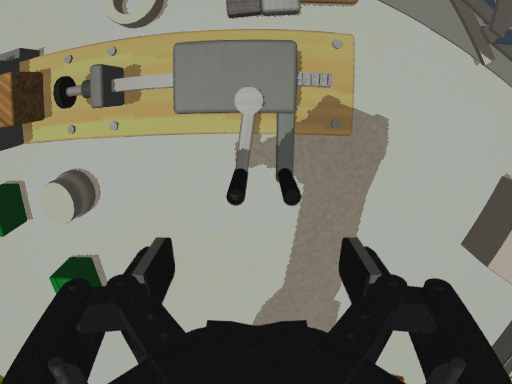

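View pics/top1.png

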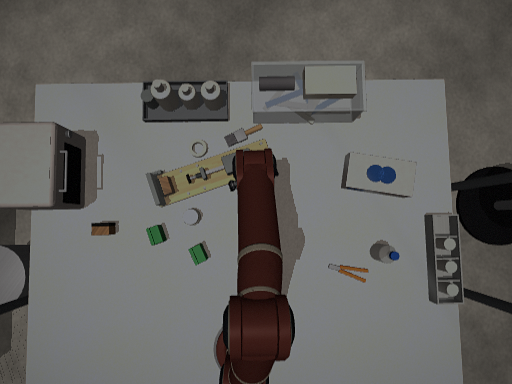

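View pics/side1.png

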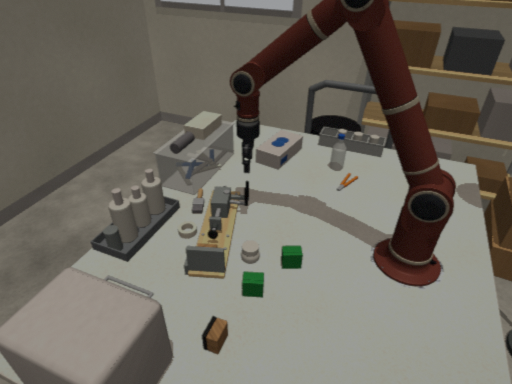

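{"op": "play_rows", "data": {"plan": [[[4,0,3],0],[[4,30,3],0],[[4,60,3],0],[[4,85,3],0],[[4,105,3],0],[[4,119,3],0],[[4,119,3],0],[[4,119,3],0]]}}

```text
time_s: 2.6
eef_pos: [0.5642, -0.0432, 0.1363]
orientation: [-0.572, 0.572, -0.415, 0.416]
wrist_force: [-0.5, -0.5, 0.6]
opening: 1.004
```

```bash
python3 look.py 2 wrist top side
```

```text
2.6 [ 0.56418447 -0.04319744  0.13627639] [-0.57209144  0.57236862 -0.41489265  0.41589619] 1.0038369829588336 [-0.45796476 -0.47786619  0.57536059]
h [287.62075443 306.99195894] [258.88848808 180.64597427]
t [183.79609737 304.81953836] [246.99348026 184.65223248]
```

View pics/wrist2.png

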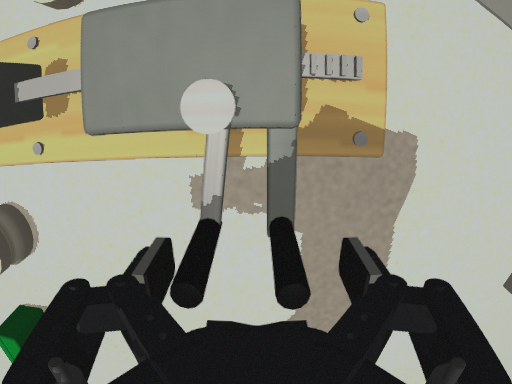

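{"op": "play_rows", "data": {"plan": [[[4,0,2],0],[[7,0,2],0],[[9,0,2],0],[[11,0,2],0],[[13,0,2],0],[[15,0,2],0],[[15,0,2],0],[[15,0,2],0]]}}

```text
time_s: 3.55
eef_pos: [0.5704, -0.0538, 0.1369]
orientation: [0.574, -0.572, 0.415, -0.414]
wrist_force: [-3.0, 5.0, 4.9]
opening: 1.002
```

```bash
python3 look.py 3 wrist top side
```

```text
3.55 [ 0.57039678 -0.05378929  0.1369257 ] [ 0.57354391 -0.57225159  0.41476242 -0.41418309] 1.002216407833071 [-2.95681922  5.00024811  4.89620065]
h [257.02382605 311.36342591] [258.88848808 180.64597427]
t [157.10014592 306.1747184 ] [246.99348026 184.65223248]
```

View pics/wrist3.png

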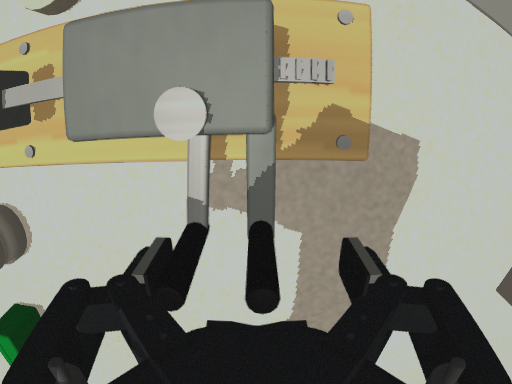

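{"op": "play_rows", "data": {"plan": [[[3,0,0],0],[[5,0,0],0],[[7,0,0],0],[[9,0,0],0],[[11,0,0],0],[[13,0,0],0],[[15,0,0],0],[[15,0,0],0],[[15,0,0],0]]}}

```text
time_s: 4.6
eef_pos: [0.5737, -0.0661, 0.1367]
orientation: [0.574, -0.573, 0.416, -0.412]
wrist_force: [-3.1, 4.2, 4.1]
opening: 0.999
```

```bash
python3 look.py 4 wrist top side; python3 - <<'E'
import cv2
a=cv2.imread('pics/top4.png')[125:215,135:285];a=cv2.resize(a,None,fx=4,fy=4,interpolation=2)
b=cv2.imread('pics/top0.png')[125:215,135:285];b=cv2.resize(b,None,fx=4,fy=4,interpolation=2)
cv2.imwrite('pics/t4c.png',cv2.convertScaleAbs(cv2.vconcat([b[:300],a[:300]]),alpha=1.5))
E
```

```text
4.6 [ 0.57366404 -0.06613161  0.13667878] [ 0.57379823 -0.5728316   0.41577828 -0.41200482] 0.9994168801361498 [-3.12459664  4.21315718  4.14629854]
h [224.91622898 309.61621121] [258.88848808 180.64597427]
t [128.83430083 301.63993237] [246.99348026 184.65223248]
```

View pics/wrist4.png

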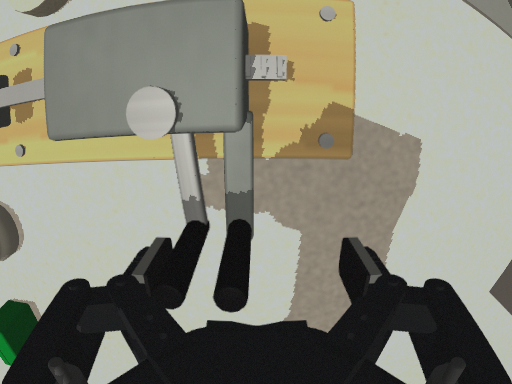

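View pics/t4c.png

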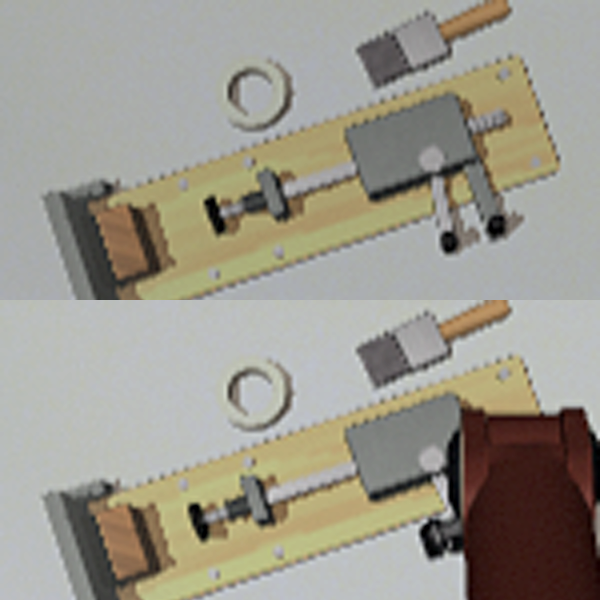

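{"op": "play_rows", "data": {"plan": [[[3,0,0],0],[[5,0,0],0],[[7,0,0],0],[[7,0,0],0]]}}

```text
time_s: 5.15
eef_pos: [0.5745, -0.0681, 0.1364]
orientation: [0.575, -0.573, 0.417, -0.408]
wrist_force: [-2.7, 8.2, 4.0]
opening: 0.998
```

```bash
python3 look.py 5 wrist top
```

```text
5.15 [ 0.57450348 -0.06807733  0.1363659 ] [ 0.57544939 -0.57262615  0.41724966 -0.40848502] 0.9978271329261984 [-2.72863321  8.1658343   3.98491273]
h [219.93039151 309.9382451 ] [258.88848808 180.64597427]
t [124.75514743 300.90005811] [246.99348026 184.65223248]
```

{"op": "play_rows", "data": {"plan": [[[-10,0,0],0],[[-20,0,0],0],[[-27,0,0],0.01],[[-27,0,0],0.01],[[-27,0,0],0.01]]}}

```text
time_s: 5.75
eef_pos: [0.5661, -0.043, 0.1367]
orientation: [0.573, -0.571, 0.42, -0.412]
wrist_force: [0.4, 0.1, 0.2]
opening: 0.997
```

```bash
python3 look.py 6 wrist top; python3 - <<'E'
import cv2
L=[]
for k in(0,5,6):
  a=cv2.imread(f'pics/top{k}.png')[160:205,145:225];L.append(cv2.resize(a,None,fx=8,fy=8,interpolation=2)[80:280])
cv2.imwrite('pics/tc.png',cv2.convertScaleAbs(cv2.vconcat(L),alpha=1.5))
E
```

```text
5.75 [ 0.56606245 -0.04300155  0.13673256] [ 0.57310667 -0.57084279  0.41969829 -0.41175308] 0.9969481728600945 [0.44917072 0.1030979  0.2461883 ]
h [286.9838061  309.75755097] [258.88848808 180.64597427]
t [184.46704227 306.86799655] [246.99348026 184.65223248]
```

View pics/wrist6.png

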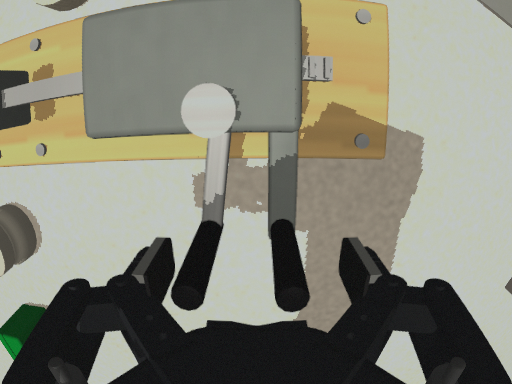

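View pics/tc.png

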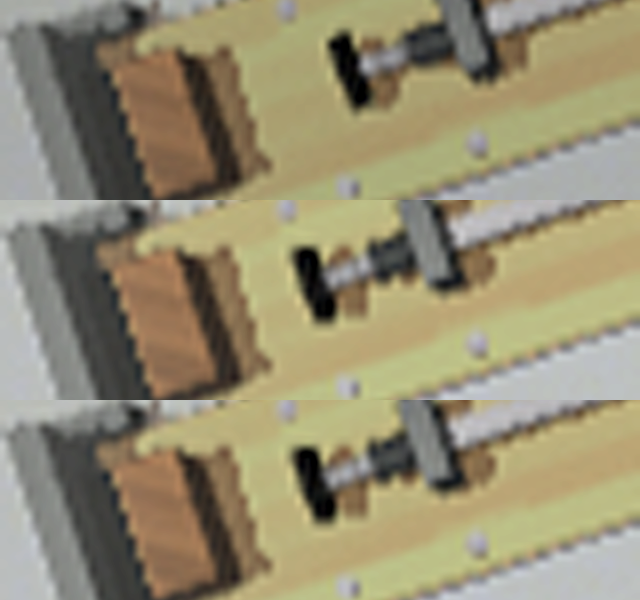

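```bash
python3 - <<'E'
from h import *
yaw=np.radians(108.4);ex=np.array([np.cos(yaw),np.sin(yaw),0]);ey=np.array([-ex[1],ex[0],0]);o=np.array([.6775,-.0975,0])+.2*ex
px=lambda c,r,k:(c/8+145-.44,170+(r-200*k)/8-.44)
for nm,p,z in(('pad0',(345,75,0),.055),('pad0 front top',(336,73,0),.072),('pad2fronttop',(301,489,2),.072),('pad2 bc',(325,480,2),.055),('blk top edge',(203,525,2),.076),('blk bot edge',(228,530,2),.016),('stoptop far',(40,500,2),.106)):
  q=onz('top',*px(*p),z)-o;print(nm,q@ex,q@ey)
E
```

```text
pad0 0.09966469188830426 -0.00023901293884306298
pad0 front top 0.10085983989560149 0.00044101491022446567
pad2fronttop 0.11690718369176392 0.00200353365107952
pad2 bc 0.1083984976989085 -0.0010228957548753703
blk top edge 0.15987292362908645 0.0034806216145826744
blk bot edge 0.16070899322297438 -0.000436664081169502
stoptop far 0.21421081541627565 -0.023487488002534605
```

{"op": "play_rows", "data": {"plan": [[[5,0,0],0],[[10,0,0],0],[[14,0,0],0],[[18,0,0],0],[[22,0,0],0],[[26,0,0],0],[[29,0,0],0],[[32,0,0],0],[[32,0,0],0],[[32,0,0],0],[[22,0,0],0],[[12,0,0],0],[[2,0,0],0],[[0,0,0],0],[[0,0,0],0],[[0,0,0],0]]}}

```text
time_s: 7.45
eef_pos: [0.5664, -0.0444, 0.1368]
orientation: [0.573, -0.571, 0.42, -0.413]
wrist_force: [0.2, -0.5, -0.1]
opening: 0.998
```

```bash
cat > strip.py <<'E'
import cv2,sys
L=[]
for k in sys.argv[2:]:
  a=cv2.imread(f'pics/top{k}.png')[160:205,145:225];L.append(cv2.resize(a,None,fx=8,fy=8,interpolation=2)[80:280])
cv2.imwrite(f'pics/{sys.argv[1]}.png',cv2.convertScaleAbs(cv2.vconcat(L),alpha=1.5))
E
python3 look.py 7 wrist top; python3 strip.py s7 6 7
```

```text
7.45 [ 0.56640725 -0.0443862   0.13684306] [ 0.57254528 -0.57063071  0.41981142 -0.4127116 ] 0.9983614925322675 [ 0.18309636 -0.45793679 -0.05912449]
h [283.33355654 309.41836145] [258.88848808 180.64597427]
t [181.04861664 306.43933347] [246.99348026 184.65223248]
```

View pics/s7.png

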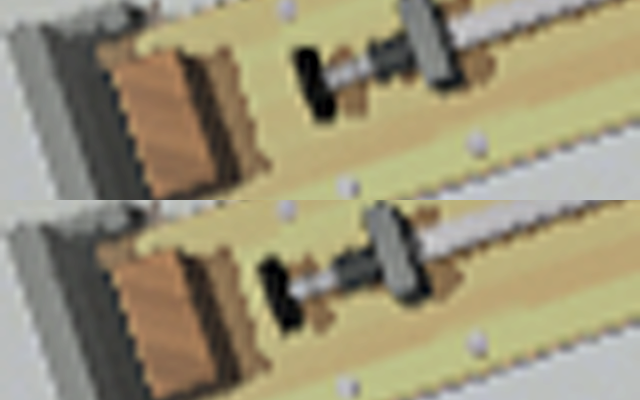

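View pics/wrist7.png

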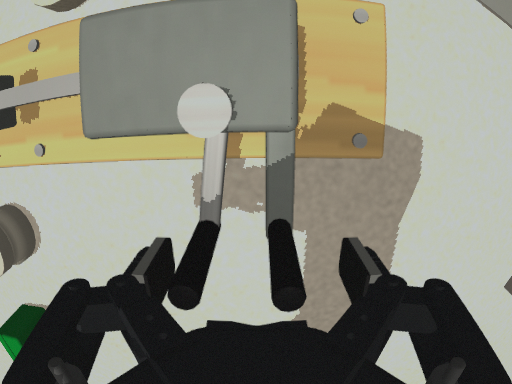

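{"op": "play_rows", "data": {"plan": [[[5,0,0],0],[[10,0,0],0],[[14,0,0],0],[[18,0,0],0],[[22,0,0],0],[[26,0,0],0],[[29,0,0],0],[[31,0,0],0],[[31,0,0],0],[[31,0,0],0],[[22,0,0],0],[[12,0,0],0],[[2,0,0],0],[[0,0,0],0],[[0,0,0],0],[[-1,0,0],0]]}}

```text
time_s: 9.15
eef_pos: [0.5663, -0.0445, 0.1369]
orientation: [0.572, -0.57, 0.42, -0.413]
wrist_force: [0.5, -0.0, -0.0]
opening: 1.005
```

```bash
python3 look.py 8 wrist top; python3 strip.py s8 7 8
```

```text
9.15 [ 0.56633806 -0.04451465  0.13686494] [ 0.5720769  -0.57049696  0.41988827 -0.41346715] 1.0054772059550159 [ 0.52615545 -0.02124276 -0.00589243]
h [283.0417156  309.15448252] [258.88848808 180.64597427]
t [180.74073246 306.32990529] [246.99348026 184.65223248]
```

View pics/s8.png

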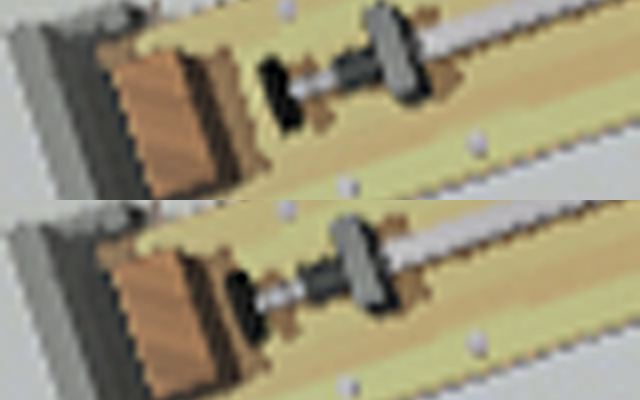

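{"op": "play_rows", "data": {"plan": [[[5,0,0],0],[[10,0,0],0],[[13,0,0],0],[[16,0,0],0],[[19,0,0],0],[[22,0,0],0],[[25,0,0],0],[[27,0,0],0],[[29,0,0],0],[[31,0,0],0],[[31,0,0],0],[[31,0,0],0]]}}

```text
time_s: 10.45
eef_pos: [0.573, -0.0687, 0.1362]
orientation: [0.573, -0.571, 0.423, -0.408]
wrist_force: [-5.2, 8.7, 5.5]
opening: 0.999
```

```bash
python3 look.py 9 wrist top; python3 strip.py s9 8 9
```

```text
10.45 [ 0.57302718 -0.06874431  0.13615054] [ 0.57346718 -0.57084719  0.42255212 -0.40831187] 0.9990655015968277 [-5.2166934   8.71223386  5.51446647]
h [219.59765771 307.15742955] [258.88848808 180.64597427]
t [124.20420713 298.48647033] [246.99348026 184.65223248]
```

View pics/s9.png

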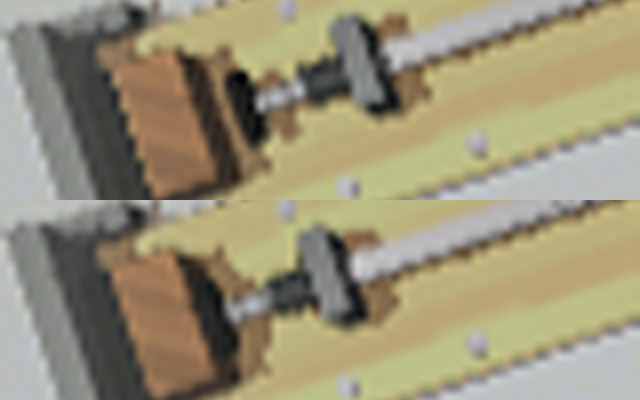

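{"op": "play_rows", "data": {"plan": [[[-10,0,0],0],[[-20,0,0],0],[[-26,0,0],0.005],[[-26,0,0],0.005],[[-26,0,0],0.005]]}}

```text
time_s: 11.05
eef_pos: [0.5653, -0.0446, 0.1367]
orientation: [0.572, -0.57, 0.424, -0.41]
wrist_force: [0.0, -0.8, -0.2]
opening: 1.001
```

```bash
python3 look.py 10 wrist top; python3 strip.py s10 9 10
cat > jaw.py <<'E'
from h import *
import sys
# jaw head+sleeve shift along clamp x between pictures, mm (head top about z .08)
yaw=np.radians(108.4);ex=np.array([np.cos(yaw),np.sin(yaw),0]);ey=np.array([-ex[1],ex[0],0]);o=np.array([.6775,-.0975,0])+.2*ex
def head(k):
    g=cv2.cvtColor(cv2.imread(f'pics/top{k}.png'),cv2.COLOR_BGR2GRAY).astype(np.float32)
    # rectify plane z=.075 to clamp axes, 1 mm/px
    src=[];dst=[]
    for X,Y in((0,-.05),(.22,-.05),(.22,.05),(0,.05)):
        src.append(proj('top',o+ex*X+ey*Y+[0,0,.07]));dst.append((X*2000,(Y+.05)*2000))
    H=cv2.getPerspectiveTransform(np.float32(src),np.float32(dst))
    return cv2.warpPerspective(g,H,(440,200),flags=cv2.INTER_CUBIC)
if __name__=='__main__':
    ims=[head(k) for k in sys.argv[2:]]
    for k,i in zip(sys.argv[2:],ims):
        print(k,'row profile')
    cv2.imwrite(f'pics/{sys.argv[1]}.png',cv2.convertScaleAbs(cv2.vconcat([i[40:160] for i in ims]),alpha=1.7))
E
python3 jaw.py j10 6 7 8 9 10
```

```text
11.05 [ 0.56527008 -0.04462606  0.13671966] [ 0.57217525 -0.56991066  0.42366222 -0.41027753] 1.001285386896123 [ 0.01806423 -0.7525908  -0.20001173]
h [284.25083362 307.29573981] [258.88848808 180.64597427]
t [181.40945874 304.10554465] [246.99348026 184.65223248]
6 row profile
7 row profile
8 row profile
9 row profile
10 row profile
```

View pics/j10.png

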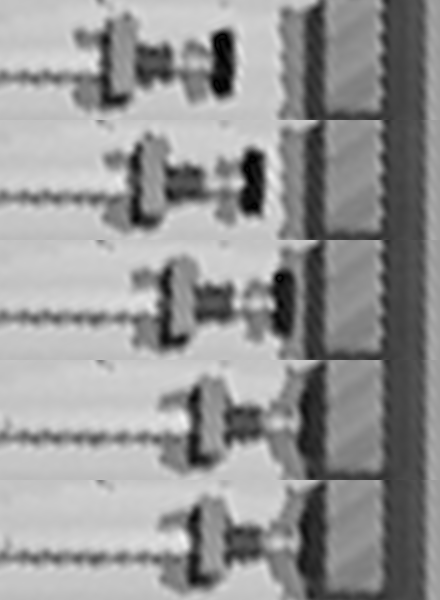

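View pics/wrist10.png

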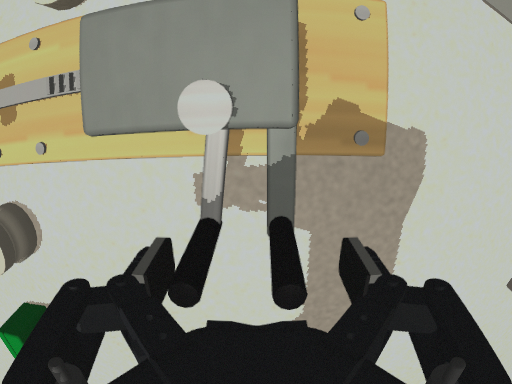

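```bash
cat > trk.py <<'E'
from jaw import *
import sys
ref=head(8)
def sub(im,t,x0,x1,y0):
    r=cv2.matchTemplate(im[y0-2:y0+t.shape[0]+2,x0:x1],t,cv2.TM_CCOEFF_NORMED)
    _,v,_,(x,y)=cv2.minMaxLoc(r);a=r[y]
    d=0
    if 0<x<len(a)-1:d=(a[x-1]-a[x+1])/(2*(a[x-1]-2*a[x]+a[x+1]))
    return x0+x+d,v
for k in sys.argv[1:]:
    im=head(k)
    h=sub(im,ref[50:115,155:205],60,300,50);sl=sub(im,ref[42:75+10,195:235],100,320,42)
    b=sub(im,ref[52:140,335:400],315,420,52)
    print(k,'jaw mm rel8 %.2f (%.2f)'%((h[0]-155)/2,h[1]),'sleeve %.2f (%.2f)'%((sl[0]-195)/2,sl[1]),'block/stop %.2f (%.2f)'%((b[0]-335)/2,b[1]))
E
python3 trk.py 0 5 6 7 8 9 10
```

```text
0 jaw mm rel8 -46.07 (0.94) sleeve -46.43 (0.78) block/stop 0.01 (1.00)
5 jaw mm rel8 -29.65 (0.96) sleeve -31.10 (0.86) block/stop 0.03 (1.00)
6 jaw mm rel8 -29.66 (0.96) sleeve -31.03 (0.87) block/stop 0.01 (1.00)
7 jaw mm rel8 -14.79 (0.96) sleeve -14.43 (0.77) block/stop 0.03 (1.00)
8 jaw mm rel8 0.00 (1.00) sleeve -0.02 (1.00) block/stop 0.00 (1.00)
9 jaw mm rel8 14.87 (0.94) sleeve 14.33 (0.80) block/stop 0.39 (0.99)
10 jaw mm rel8 14.83 (0.94) sleeve 14.35 (0.80) block/stop 0.41 (0.99)
```

{"op": "play_rows", "data": {"plan": [[[5,0,0],0],[[9,0,0],0],[[12,0,0],0],[[14,0,0],0],[[16,0,0],0],[[18,0,0],0],[[19,0,0],0],[[20,0,0],0],[[20,0,0],0],[[20,0,0],0]]}}

```text
time_s: 12.15
eef_pos: [0.5689, -0.0593, 0.1361]
orientation: [0.573, -0.57, 0.426, -0.406]
wrist_force: [-5.5, 9.0, 4.5]
opening: 1.001
```

```bash
python3 look.py 11 wrist top side; python3 trk.py 10 11; python3 strip.py s11 10 11;python3 jaw.py j11 8 10 11
```

```text
12.15 [ 0.56892369 -0.05934093  0.13605138] [ 0.5732351  -0.57006782  0.42615784 -0.40597253] 1.0007349957031815 [-5.47548438  8.95717299  4.46506887]
h [245.91711303 306.08230062] [258.88848808 180.64597427]
t [146.21392567 299.01108702] [246.99348026 184.65223248]
10 jaw mm rel8 14.83 (0.94) sleeve 14.35 (0.80) block/stop 0.41 (0.99)
11 jaw mm rel8 19.81 (0.95) sleeve 18.80 (0.84) block/stop 1.25 (0.97)
8 row profile
10 row profile
11 row profile
```

View pics/s11.png

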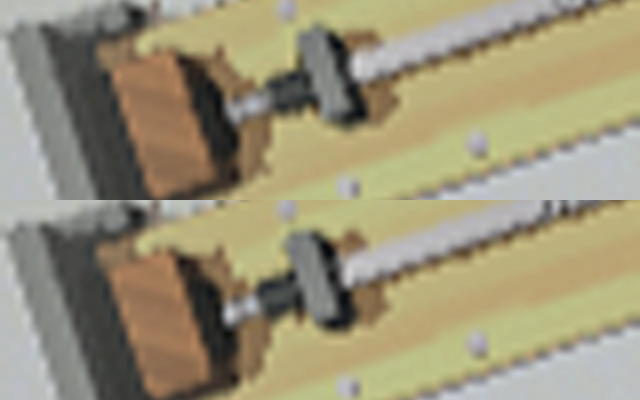

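View pics/j11.png

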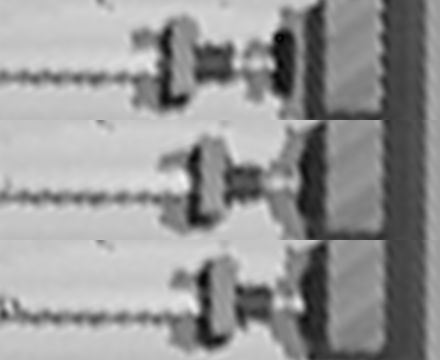

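{"op": "play_rows", "data": {"plan": [[[5,0,0],0],[[7,0,0],0],[[8,0,0],0],[[9,0,0],0],[[10,0,0],0],[[11,0,0],0],[[11,0,0],0],[[11,0,0],0]]}}

```text
time_s: 13.1
eef_pos: [0.5701, -0.0632, 0.1356]
orientation: [0.576, -0.57, 0.428, -0.401]
wrist_force: [-5.5, 12.1, 4.5]
opening: 1.0
```

```bash
python3 look.py 12 wrist top; python3 trk.py 10 11 12; python3 strip.py s12 11 12
```

```text
13.1 [ 0.57014967 -0.06321009  0.13557637] [ 0.57551618 -0.56985277  0.42838348 -0.40067012] 0.9999125295169258 [-5.51571215 12.05213707  4.47136521]
h [235.93167591 306.15255239] [258.88848808 180.64597427]
t [137.66705201 297.28356638] [246.99348026 184.65223248]
10 jaw mm rel8 14.83 (0.94) sleeve 14.35 (0.80) block/stop 0.41 (0.99)
11 jaw mm rel8 19.81 (0.95) sleeve 18.80 (0.84) block/stop 1.25 (0.97)
12 jaw mm rel8 22.23 (0.96) sleeve 21.77 (0.83) block/stop 1.24 (0.97)
```

View pics/s12.png

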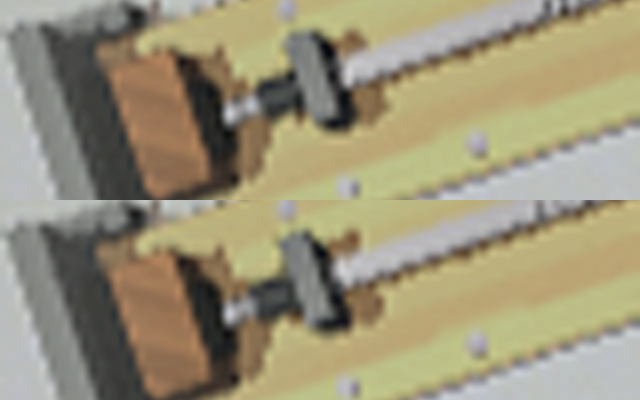

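View pics/wrist12.png

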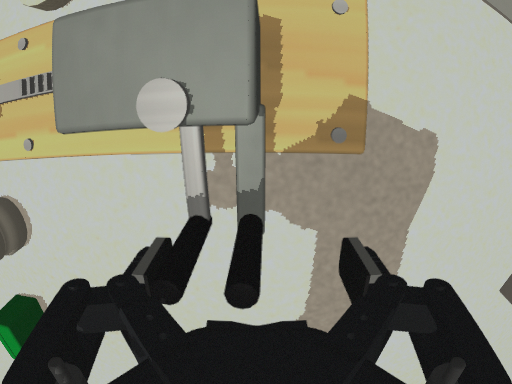

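{"op": "play_rows", "data": {"plan": [[[7,0,0],0],[[9,0,0],0],[[10,0,0],0],[[11,0,0],0],[[12,0,0],0],[[12,0,0],0],[[12,0,0],0]]}}

```text
time_s: 13.9
eef_pos: [0.5714, -0.0664, 0.135]
orientation: [0.578, -0.569, 0.431, -0.394]
wrist_force: [-4.8, 13.5, 4.5]
opening: 0.997
```

```bash
python3 look.py 13 wrist top side; python3 trk.py 10 11 12 13; python3 strip.py s13 12 13
```

```text
13.9 [ 0.57144382 -0.06644516  0.1350015 ] [ 0.57837743 -0.56939005  0.43103303 -0.39431591] 0.9972785382375943 [-4.81985805 13.4672134   4.45284157]
h [227.54670802 306.6024922 ] [258.88848808 180.64597427]
t [130.80452649 295.86564058] [246.99348026 184.65223248]
10 jaw mm rel8 14.83 (0.94) sleeve 14.35 (0.80) block/stop 0.41 (0.99)
11 jaw mm rel8 19.81 (0.95) sleeve 18.80 (0.84) block/stop 1.25 (0.97)
12 jaw mm rel8 22.23 (0.96) sleeve 21.77 (0.83) block/stop 1.24 (0.97)
13 jaw mm rel8 24.65 (0.98) sleeve 23.91 (0.84) block/stop 1.27 (0.97)
```

View pics/s13.png

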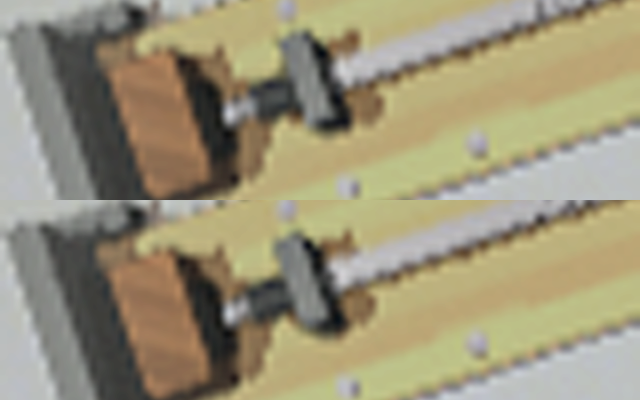

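{"op": "play_rows", "data": {"plan": [[[9,0,0],0],[[10,0,0],0],[[11,0,0],0],[[11,0,0],0],[[11,0,0],0],[[11,0,0],0],[[11,0,0],0],[[11,0,0],0]]}}

```text
time_s: 14.85
eef_pos: [0.5723, -0.068, 0.1343]
orientation: [0.581, -0.569, 0.434, -0.387]
wrist_force: [-5.8, 14.1, 6.5]
opening: 1.0
```

```bash
python3 look.py 14 wrist top side; python3 trk.py 12 13 14; python3 strip.py s14 13 14; python3 - <<'E'
import cv2
a=cv2.imread('pics/side14.png')[170:290,170:270];cv2.imwrite('pics/sidec14.png',cv2.resize(a,None,fx=5,fy=5,interpolation=2))
E
```

```text
14.85 [ 0.57231742 -0.06799408  0.1343397 ] [ 0.5814796  -0.56882704  0.43386328 -0.38740151] 1.0002074860702195 [-5.81154379 14.13604243  6.50491179]
h [223.61554698 307.46429365] [258.88848808 180.64597427]
t [127.77671613 295.04824582] [246.99348026 184.65223248]
12 jaw mm rel8 22.23 (0.96) sleeve 21.77 (0.83) block/stop 1.24 (0.97)
13 jaw mm rel8 24.65 (0.98) sleeve 23.91 (0.84) block/stop 1.27 (0.97)
14 jaw mm rel8 25.65 (0.97) sleeve 24.60 (0.85) block/stop 1.26 (0.97)
```

View pics/s14.png

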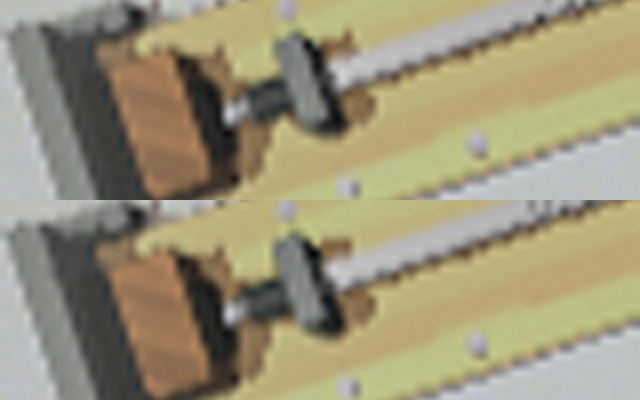

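View pics/sidec14.png

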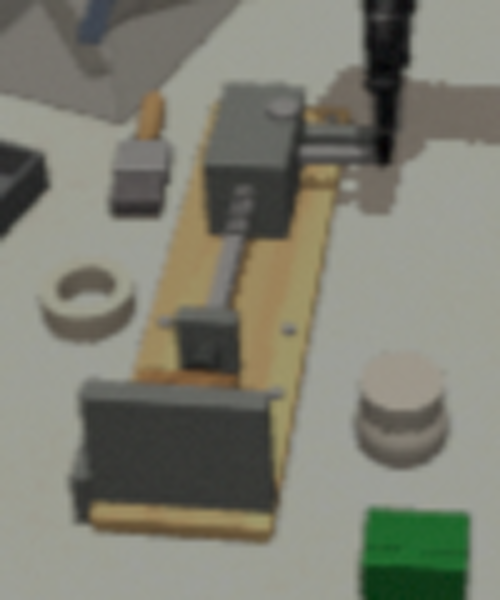

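View pics/wrist14.png

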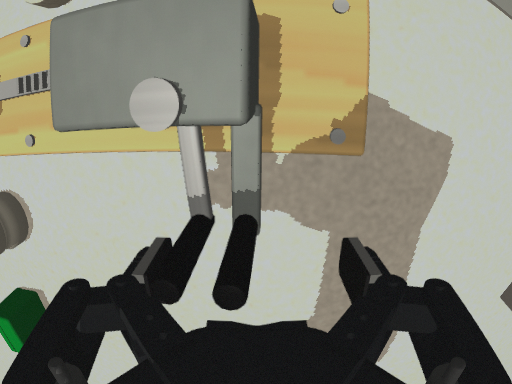

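```bash
python3 - <<'E'
from plant import *
s=sense();print(s['time_s'],s['eef_pos'],s['wrist_force']);print(finish_job());s=sense();print(s['time_s'],s['eef_pos'],s['wrist_force'])
E
```

```text
15.0 [ 0.57234604 -0.06798102  0.13435354] [-6.68606686 13.91554226  5.34502021]
the job is handed in; nothing more can be done
None
the job is handed in; nothing more can be done
```

I pumped the trigger four full strokes, pushing the front post with one finger of the open gripper while the arm did the moving. A fifth, partial squeeze is still being held. I handed the job in at 15 s; no verdict was reported.

- **Jaw:** it advanced about 15 mm on each full stroke. It moved about 11 mm more in the last squeeze, as tracked in the top camera.
- **Blank:** it had slid a little towards the stop, then stayed still over the last three pictures while the jaw kept advancing. I take that as tight against the stop.
- **Pad:** I estimate it is 8 to 9 mm into its sleeve. This comes from two checks that agree: the jaw travel in the pictures, and the push on the trigger of about 15 N, which implies 8 to 9 N at the pad.
- **Stability:** the arm was steady at hand-in. The brush, tape roll and jar looked unmoved in the last side picture.

**Less certain:**
- The pad depth and the blank's gap to the stop are only known to about 1 to 2 mm from the images.
- The wrist reading also showed 4 to 6 N upwards while squeezing, and I did not find the cause.
- The tool twisted a few degrees under the load, with no visible harm.

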